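# Find the rocking corner of a lamp jig and press its shim flat

### The arm

A 6-joint arm with a two-finger parallel gripper is mounted at the origin on the work surface. World frame = base frame: x ahead of the robot, y to its left, z up, the work surface at z = 0. Lengths are in m, angles in rad, forces in N, time in s.
With the tool pointing down it reaches from about 0.375 to 0.9 m from the base axis. Payload 3.1 kg.
Tool frame: the origin (TCP) lies between the finger pads; the fingertips stand 8 mm ahead of it and the grasp point (between the pads) lies 11 mm behind it (bot.nose_length is the distance from the TCP to the fingertips, in m); z points along the fingers, y is the line along which they close (so a half turn about z gives the same grasp; the last joint's range is limited). The gripper opens to 85 mm and grips with 20 to 120 N. Pads are 22 mm wide; open, the fingers measure 114 mm over their backs; the gripper's body (76 mm by 85 mm) begins 54 mm behind the grasp point. The pads swing forward as they close: fully open they stand 13 mm farther back than shut.
Start: joints at [-1.423, 0.527, 1.433, -0, 1.181, -0.178], TCP at [0.201, -0.592, 0.239] pointing down, gripper open.
Joint ranges: [-3.08, 3.08], [-0.75, 2.2], [0.22, 2.44], [-1.43, 4.57], [0, 2.65], [-2.85, 2.85]. Speed limits (rad/s): [2.79, 2.79, 3.14, 3.14, 3.14, 3.14].

### API

Orientations are given as a rotation vector (axis times angle).
In Python, from cell import telemetry, grab_frame, job, bot gives the robot as it stands. The module is installed in compiled form; this text tells all that it offers.
- The arm moves only by the tool move_arm, never from a script. Its argument "series" is a list of rows, each a list of 4 numbers: the shift along the tool's x, y, z in mm, then the turn about the tool's z in degrees. In form: [[tx, ty, tz, yaw], ...]. A call has 1 to 12 rows; each row is the pose to reach, as a shift and turn from the pose commanded when the call began, along the tool's axes at that moment; what a row does not reach only later rows make up. A row lasts 1/12 s, in which the tool goes at most 41.7 mm and 7.16 degrees, less where a joint would pass 70% of its speed; a pose out of reach is approached as far as the arm can. A call with a gripper value outside its range is refused whole. "jaw" is the finger opening in mm, from 0 to 85.4, set as the call begins (left out, the last holds). The fingers move at their own pace and stop on an object; "grip_force" is the grip in N (left out, the last holds). Time passes only in rows, so rows that repeat a pose let the fingers close. It gives the time, the measured TCP pose, the force, the opening and the grip force at its end, in the units of the state.
- telemetry.get_obs(): the state, without advancing time (a new reading comes with each control period).
- grab_frame(name): name is "scene" or "side" or "wrist"; returns a dict with "frame" (400x640x3 uint8, red, green, blue), "K" (3x3 intrinsics, pixels), "camera_from_world" (4x4, takes a point from world to camera coordinates); the wrist camera has in their place "T_tool_cam" (4x4, takes a point from camera to tool coordinates, whose origin is the TCP and whose axes are the flange's). Camera axes: x right, y down, z forward; pixel columns grow to the right and rows downward; lengths in m; the calibration is good to about 2 mm. A picture is of the moment at which its call begins: read the wrist's pose just before it. There is no depth.
- job.close_job(): hands the job in; it is judged then, once.
The state is a dict: "time": time; "joints": joint angles; "qvel": joint speeds; "joint_torque": joint torques, N m; "ee_pos": TCP position; "eef_rot": TCP orientation; "wrist_force": force on the tool from outside, world axes, zero at the start; "wrist_torque": the same for the moment, N m; "gripper_width": finger opening in m; "grasp_force": force on a finger pad.
Only numpy, scipy, OpenCV 4.12 (cv2) and the standard library are available. Lean on these libraries where they do the work, as an engineer would, in place of code of your own. Each camera call takes 0.05 s, during which the arm holds its last target. There are 200 camera calls.

### The job

The jig plate that holds the grey lamp housing rocks on one of its four corners. With a fingertip, press down on the bare ears at the corners, one after another, until you find the one that gives, then press the shim tab belonging to that ear (the one right beside it on the robot's side) down flat. Leave the other three tabs up, do not lift or shift the plate, and leave the loose things round it where they are.

Things in the scene. Friction and masses are not known exactly. Their poses are not given: they have to be found in the camera images.
- jig: Dark steel base of the jig, 240 x 236 x 10 mm, fixed to the bench. Origin on the bench surface straight below the plate's centre, x and y along the plate's sides. It carries four foot modules that look alike, one under each ear of the plate, and four upright posts 8 mm thick that keep the plate in place with about 1.5 mm play and stand 4 mm above its top.
- plate: Loose aluminium plate, 170 (x) x 116 (y) x 8 mm, 0.7 kg, on four feet, with an ear sticking out sideways at each corner. Origin: centre of its underside, 36 mm above the bench. On it is fixed a grey lamp housing, 150 x 92 mm, top 70 mm above the bench. Three feet are rigid, one is on a weak spring; which one varies and cannot be seen. The ear over it sinks up to 4.5 mm when pressed; the others do not give.
- ear_1 (a point): Centre of the top of the ear at the plate's -x +y corner: bare and flat, 40 mm (x) x 50 mm (y), 44 mm above the bench at rest; x, y axes as the plate's. Its shim tab is tab_1.
- ear_2 (a point): Centre of the top of the ear at the plate's -x -y corner: bare and flat, 40 mm (x) x 50 mm (y), 44 mm above the bench at rest; x, y axes as the plate's. Its shim tab is tab_2.
- ear_3 (a point): Centre of the top of the ear at the plate's +x +y corner: bare and flat, 40 mm (x) x 50 mm (y), 44 mm above the bench at rest; x, y axes as the plate's. Its shim tab is tab_3.
- ear_4 (a point): Centre of the top of the ear at the plate's +x -y corner: bare and flat, 40 mm (x) x 50 mm (y), 44 mm above the bench at rest; x, y axes as the plate's. Its shim tab is tab_4.
- tab_1 (a point): Centre of the top of ear_1's steel shim tab as it will be when flat, 29.5 mm above the bench, 50 mm to -x (robot's side) of ear_1; axes as the jig's. Tab 36 (x) x 28 (y) x 3 mm, now leaning up 0.25 rad: -x edge highest, middle 6 mm above this point. Turns on a pin 24 mm to +x. About 8 N down on its middle moves it; it stays where left, and stops flat on a seat. Its far end then props the ear.
- tab_2 (a point): Centre of the top of ear_2's steel shim tab as it will be when flat, 29.5 mm above the bench, 50 mm to -x (robot's side) of ear_2; axes as the jig's. Tab 36 (x) x 28 (y) x 3 mm, now leaning up 0.25 rad: -x edge highest, middle 6 mm above this point. Turns on a pin 24 mm to +x. About 8 N down on its middle moves it; it stays where left, and stops flat on a seat. Its far end then props the ear.
- tab_3 (a point): Centre of the top of ear_3's steel shim tab as it will be when flat, 29.5 mm above the bench, 50 mm to -x (robot's side) of ear_3; axes as the jig's. Tab 36 (x) x 28 (y) x 3 mm, now leaning up 0.25 rad: -x edge highest, middle 6 mm above this point. Turns on a pin 24 mm to +x. About 8 N down on its middle moves it; it stays where left, and stops flat on a seat. Its far end then props the ear.
- tab_4 (a point): Centre of the top of ear_4's steel shim tab as it will be when flat, 29.5 mm above the bench, 50 mm to -x (robot's side) of ear_4; axes as the jig's. Tab 36 (x) x 28 (y) x 3 mm, now leaning up 0.25 rad: -x edge highest, middle 6 mm above this point. Turns on a pin 24 mm to +x. About 8 N down on its middle moves it; it stays where left, and stops flat on a seat. Its far end then props the ear.
- soft_foot (a joint): How far the sprung foot under the rocking ear is pressed down, m: 0 at rest, 0.0045 fully down. It begins to give at about 2 N, is fully down at about 5 N, and springs back.
- loose_shim (a joint): Angle of the shim tab that belongs to the rocking ear, rad: 0 leaning up (as at the start), 0.25 flat.
- firm_shim_1 (a joint): Angle of a shim tab that belongs to one of the three firm ears (which is not told), rad: 0 leaning up, 0.25 flat. To be left up.
- firm_shim_2 (a joint): Angle of a shim tab that belongs to one of the three firm ears (which is not told), rad: 0 leaning up, 0.25 flat. To be left up.
- firm_shim_3 (a joint): Angle of a shim tab that belongs to one of the three firm ears (which is not told), rad: 0 leaning up, 0.25 flat. To be left up.
- glue_tube: White tube with a blue cap, 110 x 28 x 20 mm, lying loose beside the jig; origin under its middle. Leave alone.
- screwdriver: Screwdriver lying loose beside the jig, along its x axis. Leave alone.
- lens: White plastic lamp lens, 50 x 105 x 16 mm, loose behind the jig; origin under its middle. Leave alone.
- screw_cup: Steel cup, 56 mm wide, 42 mm high, loose behind the jig; origin under its middle. Leave alone.
- connector: Black plug connector, 24 x 30 x 24 mm, standing loose on the jig base midway between tab_1 and tab_2; origin under its middle. Leave alone.
- tape: Red roll of tape, 68 mm wide, 20 mm high, lying loose beside the jig; origin under its middle. Leave alone.
- bulb_holder: White ceramic bulb holder, 26 mm wide, 26 mm high, standing loose beside the jig; origin under its middle. Leave alone.

How it is judged:
On the way, in this order (a step that is already met when the one before it is completed fails the run):
1. the rocking ear is pressed and felt to give: its foot goes down more than 2.5 mm under the fingers (value of joint soft_foot above 0.0025 m and contact force between the fingers and plate above 1 N), for 0.1 s.
2. the shim tab of the rocking ear is pressed flat (value of joint loose_shim above 0.215 rad), for 0.2 s.
At the end, for the whole second after the job is handed in: The rocking ear's shim tab is flat (above 0.215 of 0.25 rad, within about 1 mm of its seat), the other three tabs are still up (below 0.08 rad), the plate lies level (0.02 rad) and still on its feet within 8 mm of where it was, and every loose thing is within 30 mm of where it was (value of joint loose_shim above 0.215 rad and value of joint each of firm_shim_1, firm_shim_2, firm_shim_3 below 0.08 rad and value of joint soft_foot below 0.0012 m and angle between plate's own z axis and vertical below 0.02 rad and distance of plate from where it was at the start of the episode below 0.008 m and linear speed of plate below 0.01 m/s and distance of each of glue_tube, screwdriver, lens, screw_cup, connector, tape, bulb_holder from where it was at the start of the episode below 0.03 m); the robot touches nothing.
It fails at once if a shim tab of a firm ear is pressed down (beyond 0.08 rad) (value of joint any of firm_shim_1, firm_shim_2, firm_shim_3 above 0.08 rad).
It fails at once if the plate is lifted, shifted (more than 12 mm) or tipped (more than 0.09 rad) (distance of plate from where it was at the start of the episode above 0.012 m or angle between plate's own z axis and vertical above 0.09 rad).
It fails at once if a loose thing beside the work is moved more than 30 mm (distance of any of glue_tube, screwdriver, lens, screw_cup, connector, tape, bulb_holder from where it was at the start of the episode above 0.03 m).
It also fails if it takes over 58 s, if anything falls off the work surface, if the arm or the gripper's body presses on something with over 40 N, if the wrist force passes 120 N, or if a joint passes its speed limit or range.

## Working session

There is one attempt and no reset: what is moved stays moved. The work goes in short steps, Python scripts to look and compute and a tool call to move; the robot and the scene stay as the last step left them, time stands still between calls to the robot, and variables do not carry over. Pictures are saved under pics/ and viewed, at most 10 in all, crops included, and the job is handed in when it is done.

Besides the shell and the picture viewer there is one more tool, called after "Request:" as name(argument=value, ...) on one line, values as JSON. move_arm: Moves the arm, as the interface text tells. Its arguments: {"type":"object","properties":{"series":{"type":"array","items":{"type":"array","items":{"type":"number"}}},"jaw":{"type":"number"},"grip_force":{"type":"number"}},"required":["series"]}

```bash
mkdir -p pics
python3 - <<'E'
from cell import telemetry, grab_frame
import cv2,pickle
o=telemetry.get_obs();print(o)
d={}
for n in("scene","side"):
    f=grab_frame(n);d[n]=f;cv2.imwrite(f"pics/{n}0.png",f["frame"][:,:,::-1]);print(f["K"],f["camera_from_world"])
pickle.dump(d,open("d.pkl","wb"))
E
```

```text
{'time': 0.0, 'joints': array([-1.42249698e+00,  5.28462341e-01,  1.43387753e+00, -1.40574592e-05,
        1.18136407e+00, -1.78524667e-01]), 'qvel': array([-0.00031223, -0.00103274,  0.00150653, -0.00058953, -0.00111168,
       -0.0004959 ]), 'joint_torque': array([ 3.65376463e-04, -4.42353272e+01, -1.78023952e+01, -3.65567812e-04,
        8.36570340e-03,  8.91216487e-07]), 'ee_pos': array([ 0.20055617, -0.59123393,  0.23834381]), 'eef_rot': array([-3.09765569e+00, -5.10757020e-01, -2.96809527e-05]), 'wrist_force': array([-0.4763654 , -0.43874362,  0.30969311]), 'wrist_torque': array([ 0.00144806, -0.04864398, -0.00486109]), 'grasp_force': 0.0, 'gripper_width': 0.08542923602376086}
[[394.95808768   0.         315.80703635]
 [  0.         394.95808768 202.08566082]
 [  0.           0.           1.        ]] [[ 0.62009215  0.78447745 -0.00899175 -0.34240339]
 [ 0.5735868  -0.461153   -0.67700523 -0.27408598]
 [-0.53524191  0.41464808 -0.73592327  1.1258809 ]
 [ 0.          0.          0.          1.        ]]
[[466.2182677    0.         316.54132356]
 [  0.         466.2182677  195.77691516]
 [  0.           0.           1.        ]] [[-0.99833175 -0.05656352  0.01158813  0.52934405]
 [-0.04185724  0.5707678  -0.82004395  0.09087902]
 [ 0.03977044 -0.81916096 -0.57218321  1.0240818 ]
 [ 0.          0.          0.          1.        ]]
```

View pics/scene0.png

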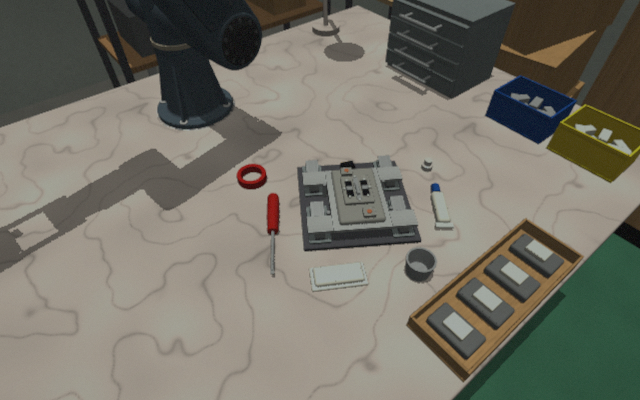

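View pics/side0.png

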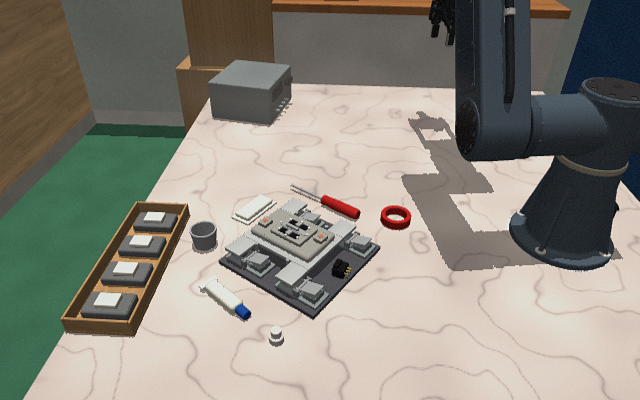

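The scene view shows the jig at about (300–418, 160–247), with the black connector at (347,165). In the side view the jig is at (220–380, 200–318). Next I'll take crops and fit the base corners.

```bash
cat > h.py <<'E'
import numpy as np,cv2
def ray(f,uv,z):
    M=np.array(f["camera_from_world"]);K=f["K"];R=M[:3,:3];c=-R.T@M[:3,3]
    uv=np.atleast_2d(uv).astype(float)
    d=(R.T@np.linalg.inv(K)@np.c_[uv,np.ones(len(uv))].T).T
    return c+d*((z-c[2])/d[:,2])[:,None]
def proj(f,P):
    M=np.array(f["camera_from_world"]);p=(M[:3,:3]@np.atleast_2d(P).T).T+M[:3,3];q=(f["K"]@p.T).T
    return q[:,:2]/q[:,2:]
E
python3 - <<'E'
import pickle,cv2,numpy as np
from h import *
d=pickle.load(open("d.pkl","rb"))
s=d["scene"];print(ray(s,[(298,167),(405,162),(418,242),(303,247)],.01).round(3))
s=d["side"];print(ray(s,[(219,261),(314,317),(380,246)],.01).round(3))
a=cv2.resize(d["scene"]["frame"][145:260,285:430,::-1],None,fx=5,fy=5,interpolation=2)
b=cv2.resize(d["side"]["frame"][190:325,210:390,::-1],None,fx=4,fy=4,interpolation=2)
cv2.imwrite("pics/a.png",a);cv2.imwrite("pics/b.png",b)
E
```

```text
[[ 0.399  0.067  0.01 ]
 [ 0.545  0.276  0.01 ]
 [ 0.725  0.121  0.01 ]
 [ 0.592 -0.064  0.01 ]]
[[0.718 0.137 0.01 ]
 [0.52  0.267 0.01 ]
 [0.393 0.069 0.01 ]]
```

View pics/a.png

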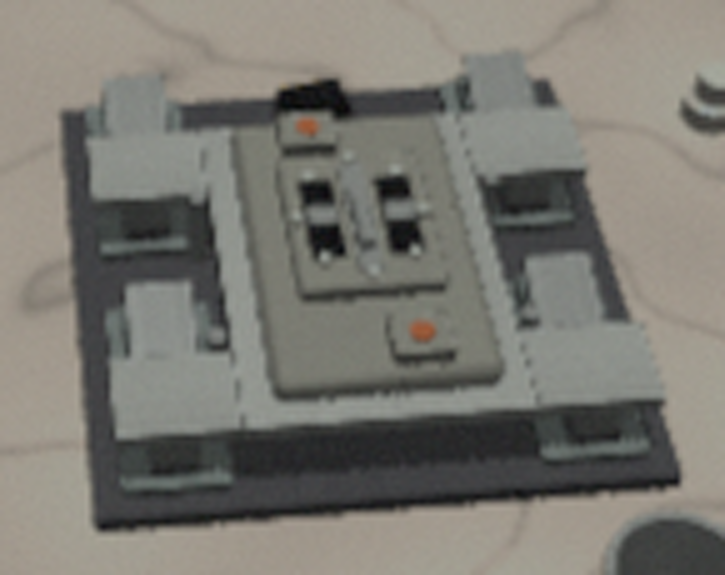

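View pics/b.png

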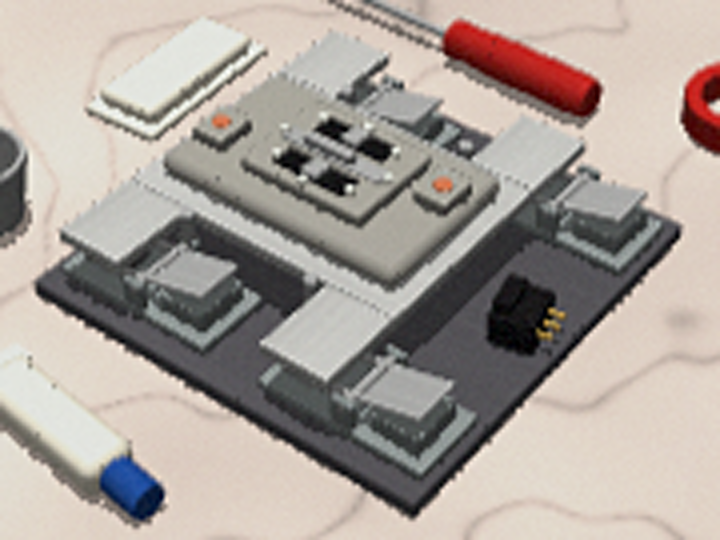

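The crops show the plate's ears, the four leaning tabs on the robot's side of each ear, and the connector between tab_1 and tab_2. In the side crop the ears are at about (325,330) for ear_1, (528,152) for ear_2, (128,220) for ear_3 and (337,65) for ear_4.

Run:
```python
import pickle
from h import *
from cell import grab_frame
d=pickle.load(open("d.pkl","rb"))
S=lambda l:np.array(l)/4+[210,190]-.4
C=lambda l:np.array(l)/5+[285,145]-.4
sd,sc=d["side"],d["scene"]
B=ray(sd,S([(38,287),(413,516),(681,232)]),.01);B2=ray(sc,C([(62,112),(548,83),(680,483),(98,528)]),.01)
print(B.round(3),B2.round(3), np.linalg.norm(B[0]-B[1]),np.linalg.norm(B[2]-B[1]))
E1=ray(sd,S([(320,330),(528,152),(128,220),(337,65)]),.044)
E2=ray(sc,C([(525,138),(147,163),(597,358),(175,392)]),.044)
for E in(E1,E2):
  print(E.round(3),E.mean(0),[np.linalg.norm(E[i]-E[j]).round(3) for i,j in((0,1),(2,3),(0,2),(1,3))])
f=grab_frame("wrist");print(f["K"],f["T_tool_cam"])
```

```text
[[0.718 0.138 0.01 ]
 [0.521 0.271 0.01 ]
 [0.394 0.074 0.01 ]] [[ 0.398  0.065  0.01 ]
 [ 0.527  0.259  0.01 ]
 [ 0.727  0.127  0.01 ]
 [ 0.6   -0.066  0.01 ]] 0.23717010790782003 0.23481673657482802
[[ 0.57   0.193  0.044]
 [ 0.475  0.055  0.044]
 [ 0.673  0.123  0.044]
 [ 0.582 -0.014  0.044]] [0.57490568 0.08933312 0.044     ] [np.float64(0.167), np.float64(0.165), np.float64(0.125), np.float64(0.127)]
[[ 0.57   0.193  0.044]
 [ 0.479  0.054  0.044]
 [ 0.678  0.124  0.044]
 [ 0.587 -0.018  0.044]] [0.578442   0.08819442 0.044     ] [np.float64(0.167), np.float64(0.168), np.float64(0.128), np.float64(0.13)]
[[339.85785291   0.         317.98014981]
 [  0.         339.85785291 197.40966763]
 [  0.           0.           1.        ]] [[-2.95575091e-05 -9.58361352e-01 -2.85558257e-01  7.32119901e-02]
 [ 9.99999262e-01 -3.75171698e-04  1.15560507e-03  1.40109010e-03]
 [-1.21462061e-03 -2.85558012e-01  9.58360656e-01 -1.34515932e-01]
 [ 0.00000000e+00  0.00000000e+00  0.00000000e+00  1.00000000e+00]]
```

```bash
cat >> h.py <<'E'
from scipy.spatial.transform import Rotation as Ro
C0=np.array([.5767,.0888]);YAW=np.radians(-34.5)
def jig(x,y,z,c=None,yaw=None):
    c=C0 if c is None else c; a=YAW if yaw is None else yaw
    return np.r_[c[0]+x*np.cos(a)-y*np.sin(a),c[1]+x*np.sin(a)+y*np.cos(a),z]
def shift(o,p):
    """TCP target p -> tool shift mm, yaw deg"""
    R=Ro.from_rotvec(o["eef_rot"]).as_matrix()
    t=R.T@(np.array(p)-o["ee_pos"])*1000
    y=np.arctan2(R[1,0],R[0,0]);return t.round(1),-np.degrees((YAW-y+np.pi)%(2*np.pi)-np.pi).round(1)
E
python3 - <<'E'
from h import *
from cell import telemetry
o=telemetry.get_obs();print(shift(o,jig(-.03,0,.24)))
E
```

```text
(array([ 5.566e+02, -5.475e+02, -4.000e-01]), np.float64(53.2))
```

Request:
move_arm(series=[[25,-25,0,4],[52,-51,0,8],[80,-79,0,12],[108,-106,0,16],[136,-134,0,20],[164,-161,0,25],[192,-189,0,30],[220,-216,0,35],[248,-244,0,40],[276,-271,0,45],[304,-299,0,50],[330,-325,0,53.2]], jaw=0)

```text
time: 1.15
ee_pos: [0.4092, -0.176, 0.2393]
eef_rot: [-2.998, 0.937, 0.0]
wrist_force: [-0.9, 0.7, -0.3]
gripper_width: -0.0001
grasp_force: 0.0
```

Run:
```python
from h import *
from cell import telemetry
o=telemetry.get_obs();print(shift(o,jig(-.03,0,.24)),o["joints"])
```

```text
(array([ -43.1, -312.9,   -0.6]), np.float64(-0.2)) [-6.58147192e-01  2.87000013e-01  1.86401467e+00  2.59220788e-04
  9.90875308e-01  1.51809974e+00]
```

Request:
move_arm(series=[[-4,-28,0,0],[-9,-62,0,0],[-13,-97,0,0],[-18,-132,0,0],[-23,-167,0,0],[-28,-202,0,0],[-32,-237,0,0],[-37,-272,0,0],[-40,-300,0,0],[-42,-311,0,0],[-42,-311,0,0],[-42,-311,0,0]])

```text
time: 2.15
ee_pos: [0.5495, 0.1018, 0.2388]
eef_rot: [3.0, -0.929, -0.002]
wrist_force: [-0.3, -0.8, -0.1]
gripper_width: 0.0
grasp_force: 0.0
```

Run:
```python
from h import *
from cell import telemetry,grab_frame
import pickle
o=telemetry.get_obs();print(o["ee_pos"],o["joints"])
f=grab_frame("wrist")
T=np.eye(4);T[:3,:3]=Ro.from_rotvec(o["eef_rot"]).as_matrix();T[:3,3]=o["ee_pos"]
f["camera_from_world"]=np.linalg.inv(T@f["T_tool_cam"]);pickle.dump(f,open("w.pkl","wb"))
im=f["frame"][:,:,::-1].copy()
for x in(-.065,.065):
  for y in(-.083,.083):
    for dx,dy in((-.02,-.025),(-.02,.025),(.02,.025),(.02,-.025)):
      p=proj(f,jig(x+dx,y+dy,.044))[0];cv2.circle(im,tuple(int(v) for v in p.round()),1,(0,0,255),-1)
    p=proj(f,jig(x-.05,y,.0355))[0];cv2.circle(im,tuple(int(v) for v in p.round()),2,(0,255,0),-1)
cv2.imwrite("pics/w1.png",im)
```

```text
[0.54952231 0.10179355 0.23883843] [-1.63478389e-02  4.39779864e-01  1.59963166e+00 -9.19139128e-04
  1.10387736e+00  2.15529535e+00]
```

View pics/w1.png

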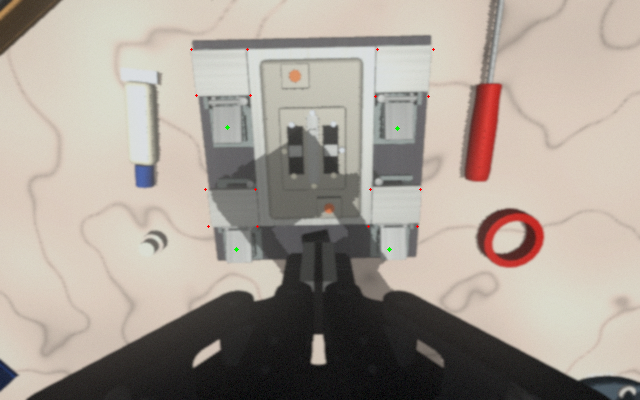

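The projected ear outlines (red) and tab centres (green) land on the real ears and tabs within about 2 mm, so the pose is good. I'll start with ear_1.

Run:
```python
from h import *
from cell import telemetry
o=telemetry.get_obs()
for x,y in((-.065,.083),(-.065,-.083),(.065,.083),(.065,-.083)):print(shift(o,jig(x,y,.055)))
```

```text
(array([-35.2, -88.7, 183.8]), np.float64(0.0))
(array([-35.3,  77.3, 184.1]), np.float64(0.0))
(array([ 94.8, -88.7, 183.7]), np.float64(0.0))
(array([ 94.7,  77.3, 184. ]), np.float64(0.0))
```

Request:
move_arm(series=[[-12,-30,0,0],[-26,-65,0,0],[-34,-86,30,0],[-35,-87,65,0],[-35,-87,100,0],[-35,-87,135,0],[-35,-87,160,0],[-35,-87,172,0],[-35,-87,176,0],[-35,-87,176,0],[-35,-87,176,0]])

```text
time: 3.12
ee_pos: [0.5718, 0.1929, 0.0647]
eef_rot: [-2.999, 0.932, -0.003]
wrist_force: [-0.3, 0.9, 0.0]
gripper_width: -0.0002
grasp_force: 0.0
```

Run:
```python
from h import *
from cell import telemetry
o=telemetry.get_obs();print(shift(o,jig(-.065,.083,.052)),o["qvel"],o["wrist_force"])
```

```text
(array([-2.1,  0.1, 12.7]), np.float64(-0.0)) [ 0.00985563 -0.01858968 -0.01108602 -0.00019503 -0.00120947  0.00069681] [-0.32439556  0.93563713  0.01554438]
```

Request:
move_arm(series=[[-1,0,5,0],[-1,0,9,0],[-1,0,11,0],[-1,0,12,0],[-1,0,13,0],[-1,0,14,0],[-1,0,15,0],[-1,0,15,0],[-1,0,15,0]])

```text
time: 3.87
ee_pos: [0.5699, 0.1944, 0.0487]
eef_rot: [-3.0, 0.931, -0.0]
wrist_force: [-2.0, 0.8, 4.8]
gripper_width: -0.0002
grasp_force: 2.5
```

Request:
move_arm(series=[[0,0,1,0],[0,0,1,0],[0,0,1,0]])

```text
time: 4.12
ee_pos: [0.5699, 0.1944, 0.0479]
eef_rot: [-3.0, 0.931, -0.0]
wrist_force: [-2.9, 1.0, 7.7]
gripper_width: -0.0001
grasp_force: 3.6
```

Request:
move_arm(series=[[0,0,-4,0],[0,0,-4,0],[0,0,-4,0]])

```text
time: 4.37
ee_pos: [0.5702, 0.1942, 0.0515]
eef_rot: [-3.0, 0.931, -0.001]
wrist_force: [0.1, 1.7, 3.4]
gripper_width: 0.0002
grasp_force: 1.4
```

Request:
move_arm(series=[[0,0,-20,0],[0,0,-50,0],[0,20,-50,0],[0,55,-50,0],[0,92,-50,0],[0,130,-50,0],[0,155,-45,0],[0,166,-25,0],[0,166,-13,0],[0,166,-13,0]])

```text
time: 5.2
ee_pos: [0.474, 0.0563, 0.0623]
eef_rot: [2.998, -0.934, -0.008]
wrist_force: [-0.3, -0.3, -0.0]
gripper_width: -0.0004
grasp_force: 0.0
```

Ear_1 gave: about 4 mm at 3.4 to 7.7 N, then stiffer. I'll press ear_2 for comparison.

Request:
move_arm(series=[[0,0,5,0],[0,0,7,0],[0,0,9,0],[0,0,10,0],[0,0,11,0],[0,0,12,0],[0,0,12,0]])

```text
time: 5.78
ee_pos: [0.476, 0.0574, 0.0524]
eef_rot: [-3.001, 0.93, -0.001]
wrist_force: [-0.7, 0.0, -0.6]
gripper_width: -0.0002
grasp_force: 0.0
```

Request:
move_arm(series=[[0,0,1,0],[0,0,2,0],[0,0,2,0]])

```text
time: 6.03
ee_pos: [0.4761, 0.0574, 0.052]
eef_rot: [-3.0, 0.931, -0.002]
wrist_force: [-2.3, 0.8, 15.3]
gripper_width: 0.0001
grasp_force: 7.6
```

Ear_2 is rigid: 15 N with no travel beyond z = 0.052. So ear_1 is the rocking one, and I go to tab_1.

Request:
move_arm(series=[[0,0,-15,0],[0,0,-50,0],[0,-20,-50,0],[0,-55,-50,0],[-15,-92,-50,0],[-40,-130,-50,0],[-51,-155,-48,0],[-51,-166,-40,0],[-51,-166,-25,0],[-51,-166,-15,0],[-51,-166,-15,0],[-51,-166,-15,0]])

```text
time: 7.03
ee_pos: [0.5269, 0.2219, 0.0644]
eef_rot: [2.999, -0.932, -0.004]
wrist_force: [0.4, -0.1, -0.4]
gripper_width: -0.0001
grasp_force: 0.0
```

Run:
```python
from h import *
from cell import telemetry
o=telemetry.get_obs();print(shift(o,jig(-.116,.083,.0375)),o["wrist_force"])
```

```text
(array([ 0.5, -1.5, 26.9]), np.float64(-0.0)) [ 0.44177611 -0.14001738 -0.36131457]
```

Request:
move_arm(series=[[0,-1,6,0],[0,-1,12,0],[0,-1,15,0],[0,-1,17,0],[0,-1,19,0],[0,-1,21,0],[0,-1,23,0],[0,-1,25,0],[0,-1,26,0],[0,-1,27,0],[0,-1,27,0]])

```text
time: 7.95
ee_pos: [0.5273, 0.2243, 0.0389]
eef_rot: [3.0, -0.931, -0.003]
wrist_force: [-2.9, 1.4, 4.6]
gripper_width: -0.0002
grasp_force: 2.4
```

Request:
move_arm(series=[[0,0,1,0],[0,0,2,0],[0,0,2.5,0],[0,0,2.5,0],[0,0,2.5,0]])

```text
time: 8.37
ee_pos: [0.5272, 0.2243, 0.0374]
eef_rot: [-3.0, 0.931, 0.003]
wrist_force: [-4.9, 1.6, 11.7]
gripper_width: 0.0
grasp_force: 5.9
```

Request:
move_arm(series=[[0,0,1,0],[0,0,1.5,0],[0,0,1.5,0],[0,0,1.5,0]])

```text
time: 8.7
ee_pos: [0.5273, 0.2244, 0.0372]
eef_rot: [-3.0, 0.931, 0.002]
wrist_force: [-5.7, 0.6, 20.2]
gripper_width: 0.0004
grasp_force: 10.2
```

The tab is on its seat: 20 N with no further travel, and the fingertip is at 29.2 mm. I'll retreat and look.

Request:
move_arm(series=[[0,0,-5,0],[0,0,-20,0],[0,0,-50,0],[0,0,-85,0],[-30,0,-120,0],[-60,30,-140,0],[-60,60,-150,0],[-60,83,-160,0],[-60,83,-160,0],[-60,83,-160,0],[-60,83,-160,0]])

```text
time: 9.62
ee_pos: [0.433, 0.1896, 0.1945]
eef_rot: [-2.999, 0.931, -0.003]
wrist_force: [-0.1, -0.4, 0.6]
gripper_width: -0.0
grasp_force: 0.0
```

Run:
```python
from cell import telemetry, grab_frame
import cv2
o=telemetry.get_obs();print(o["ee_pos"],o["wrist_force"])
f=grab_frame("side")["frame"]
cv2.imwrite("pics/c.png",cv2.resize(f[190:325,210:390,::-1],None,fx=4,fy=4,interpolation=2))
```

```text
[0.43298906 0.18956274 0.19454971] [-0.11124709 -0.39544029  0.59135446]
```

View pics/c.png

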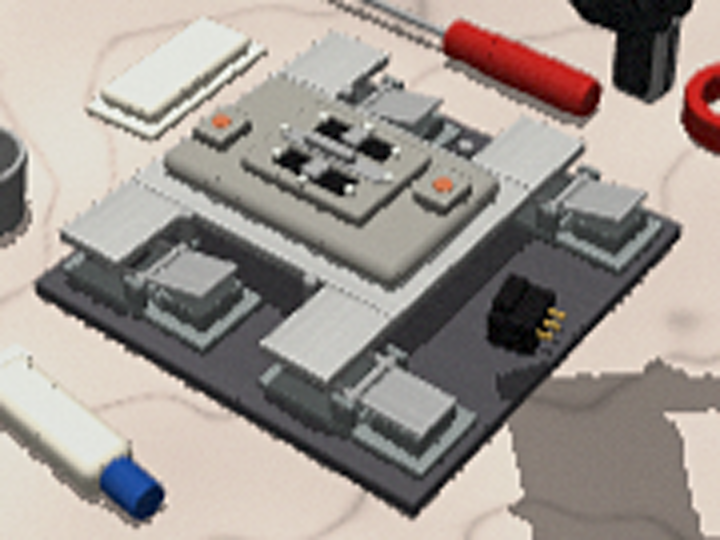

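Tab_1, at (405,410), now lies flat. The other three tabs are up, and the plate and loose things have not moved.

```bash
python3 -c "
from cell import job;print(job.close_job())"
```

```text
the job is handed in; nothing more can be done
None
```

I found ear_1 to be the rocking ear and pressed tab_1 flat on its seat; the other three tabs stayed up, nothing else visibly moved, and the job is handed in (no verdict was returned). I pressed only ear_1, which gave about 4 mm, and ear_2, which was firm; ears 3 and 4 were not tested.

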